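Open the still's filler cap of unknown thread hand

ROBOT

A 6-joint arm with a two-finger parallel gripper is mounted at the origin on the work surface. World frame = base frame: x ahead of the robot, y to its left, z up, the work surface at z = 0. Lengths are in m, angles in rad, forces in N, time in s.
With the tool pointing down it reaches from about 0.35 to 0.775 m from the base axis. Payload 5.5 kg.
Tool frame: the origin (TCP) lies between the finger pads; the fingertips stand 11 mm ahead of it and the grasp point (between the pads) lies 8 mm behind it (tips_ahead is the distance from the TCP to the fingertips, in m); z points along the fingers, y is the line along which they close (so a half turn about z gives the same grasp; the last joint's range is limited). The gripper opens to 85 mm and grips with 20 to 120 N. Pads are 22 mm wide; open, the fingers measure 114 mm over their backs; the gripper's body (76 mm by 85 mm) begins 54 mm behind the grasp point. The pads swing forward as they close: fully open they stand 13 mm farther back than shut.
Start: joints at [-1.322, 0.313, 0.046, 1.304, 0, 1.431], TCP at [0.218, -0.532, 0.242] pointing down, gripper open.
Joint ranges: [-2.76, 2.76], [-0.86, 1.69], [-1.03, 1.26], [-2.2, 2.34], [-1.47, 1.5], [-3.14, 3.14]. Speed limits (rad/s): [2.57, 2.57, 3.14, 3.14, 3.14, 3.14].

INTERFACE

Orientations are given as a unit quaternion [w, x, y, z].
In Python, from workcell import * gives the robot as it stands. The module is installed in compiled form; this text tells all that it offers.
- The arm moves only by the tool jog_arm, never from a script. Its argument "moves" is a list of rows, each an object with "fingers": the closure, from 0 (fully open) to 1 (shut); "slide": the shift along the tool's x, y, z in mm, a list of three; "angular": the turn, a rotation vector about the tool's x, y, z in degrees, a list of three. A call has 1 to 10 rows; each row is the pose to reach, as a shift and turn from the pose commanded when the call began, along the tool's axes at that moment; what a row does not reach only later rows make up. A row lasts 1/12 s, in which the tool goes at most 41.7 mm and 7.16 degrees, less where a joint would pass 70% of its speed; a pose out of reach is approached as far as the arm can. A call with a gripper value outside its range is refused whole. The fingers move at their own pace and stop on an object; "squeeze" is the grip in N (left out, the last holds). Time passes only in rows, so rows that repeat a pose let the fingers close. It gives the time, the measured TCP pose, the force, the opening and the grip force at its end, in the units of the state.
- get_state(): the state, without advancing time (a new reading comes with each control period).
- read_camera(name): name is "scene" or "top"; returns a dict with "color" (400x640x3 uint8, red, green, blue), "fovy" (degrees; the focal length in pixels is half the picture's height over the tangent of half this angle, whatever the lens; pixels are square), "cx", "cy" (the principal point, pixels), "world_from_camera" (4x4, takes a point from camera to world coordinates). Camera axes: x right, y down, z forward; pixel columns grow to the right and rows downward; lengths in m; the calibration is good to about 2 mm. A picture is of the moment at which its call begins. There is no depth.
- hand_in(): hands the job in; it is judged then, once.
Trained networks look in a picture, given as the dict that the camera call returned (one of the last four; its "shot" number tells which), for a name from the list of things; names that differ only in an ending like _2 or _b are one class to them, and where a whole thing is asked for, a point or a joint stands for the part that bears it (a point fixed in the world has none). Each returns a list of dicts, best first, with "p" (0 to 1); they miss things now and then, are a little off and sometimes report something else, mostly with a low value. They report only what shows in the picture. A call takes as long as a camera call. They do not tell look-alikes from the thing itself.
- look_for(target, picture): "point" ([column, row] in pixels, amid what is visible of it).
- tip_of(target, picture): "point" ([column, row] in pixels: a listed point, or the origin of a listed thing).
The state is a dict: "clock": time; "joint_pos": joint angles; "qvel": joint speeds; "tau": joint torques, N m; "tcp_pos": TCP position; "orientation": TCP orientation; "wrist_force": force on the tool from outside, world axes, zero at the start; "ft_torque": the same for the moment, N m; "finger_gap": finger opening in m; "grip_force": force on a finger pad.
Only numpy, scipy, OpenCV 4.12 (cv2) and the standard library are available. Lean on these libraries where they do the work, as an engineer would, in place of code of your own. Each camera call takes 0.05 s, during which the arm holds its last target. There are 200 camera calls.

TASK

Open the still for refilling: unscrew the red cap from its neck on the boiler's lid, lift it off and finish still holding it in the gripper, level and steady above the boiler, about 10 cm higher than it sat; do not put it down or let it go. Nobody remembers whether that neck has a normal or a reversed thread, so try the cap one way and, if it stops dead, unscrew it the other way. Leave the black cap screwed shut and the glasses, jug and demijohn standing where they are.

Things in the scene. Friction and masses are not known exactly. Their poses are not given: they have to be found in the camera images.
- boiler: Stainless still boiler, round, 260 mm across, fixed on its 290 mm square hot plate. Origin on the bench under its centre, z up. Flat lid 207 mm above the bench. On the lid, besides two capped necks: a blanked column flange, 64 mm across, 20 mm high, at x = 48 mm, y = 0, and two tube handles, up to 24 mm above the lid, near the rim at x = 60 mm, y = +118 and -118 mm.
- neck_left (a point): Centre of the top of one neck on the lid, 27 mm above the lid, at x = -55 mm, y = +68 mm in the boiler's frame. Hidden under a cap at the start; either cap, red or black, may be on it.
- neck_right (a point): The same for the other neck, at x = -55 mm, y = -68 mm in the boiler's frame. The necks look alike.
- cap_red_center (a point): Centre of the red ribbed filler cap, half-way up. Cap 48 mm across, 36 mm tall, mass 40 to 85 g, loose. Shut, its lower edge is 5 mm above the lid, this point 230 mm and its flat top 248 mm above the bench. z up along the axis; x turns with the cap and, while shut, points along the boiler's x within 0.04 rad.
- cap_red: The same red cap, origin at the centre of its lower rim. Coarse two-lug thread, right-handed (unscrews anticlockwise seen from above) or left-handed (clockwise), not known. The wrong way it stops dead within 0.2 rad; the right way it turns easily without having to rise (3 mm at most) and lifts straight off after 1.2 rad; up to 2.0 rad is fine. It cannot be pulled off before that.
- cap_black_center (a point): Centre, half-way up, of the black cap on the other neck: same size, shape, height and axes as the red one. To be left as it is.
- jug: Glass jug, 120 mm across with a handle, 170 mm tall, standing on the bench. Origin at the centre of its underside, z up.
- demijohn: Corked green glass demijohn, 176 mm across, 287 mm tall, standing on the bench. Origin at the centre of its underside, z up.
- glass_1: One of three small drinking glasses, 66 mm across, 85 mm tall, standing in a row on the bench, to the right of the hot plate seen from the robot. Origin at the centre of its underside, z up.
- glass_2: One of three small drinking glasses, 66 mm across, 85 mm tall, standing in a row on the bench, to the right of the hot plate seen from the robot. Origin at the centre of its underside, z up.
- glass_3: One of three small drinking glasses, 66 mm across, 85 mm tall, standing in a row on the bench, to the right of the hot plate seen from the robot. Origin at the centre of its underside, z up.
There are look-alikes about, which are no part of the job. Several things have the shape of the cap_red; the one meant has the colours described above.

How it is judged:
By the outcome, as a careful person would: the job done as asked, in the order asked, and still so for the second after the job is handed in, while the arm keeps its last pose, push and grip.
It also fails if it takes over 48 s, if anything falls off the work surface, if the arm or the gripper's body presses on something with over 40 N, if the wrist force passes 120 N, or if a joint passes its speed limit or range.

## Working session

There is one attempt and no reset: what is moved stays moved. The work goes in short steps, Python scripts to look and compute and a tool call to move; the robot and the scene stay as the last step left them, time stands still between calls to the robot, and variables do not carry over. Pictures are saved under pics/ and viewed, at most 10 in all, crops included, and the job is handed in when it is done.

Besides the shell and the picture viewer there is one more tool, called after "Emit:" by a JSON object that holds its "op" and its "data". jog_arm: Moves the arm, as the interface text tells. Its arguments: {"type":"object","properties":{"moves":{"type":"array","items":{"type":"object","properties":{"fingers":{"type":"number"},"slide":{"type":"array","items":{"type":"number"}},"angular":{"type":"array","items":{"type":"number"}}}}},"squeeze":{"type":"number"}},"required":["moves"]}

```bash
mkdir -p pics; cat > h.py <<'E'
from workcell import *
import numpy as np, cv2
from scipy.spatial.transform import Rotation as R
def ray(p,uv):
    f=200/np.tan(np.radians(p["fovy"])/2); T=np.array(p["world_from_camera"])
    d=T[:3,:3]@np.array([(uv[0]-p["cx"])/f,(uv[1]-p["cy"])/f,1]); return T[:3,3],d/np.linalg.norm(d)
def atz(p,uv,z):
    o,d=ray(p,uv); return o+d*(z-o[2])/d[2]
def proj(p,X):
    f=200/np.tan(np.radians(p["fovy"])/2); T=np.array(p["world_from_camera"])
    c=T[:3,:3].T@(np.array(X)-T[:3,3]); return [p["cx"]+f*c[0]/c[2],p["cy"]+f*c[1]/c[2]]
def save(p,n): cv2.imwrite("pics/"+n,p["color"][:,:,::-1])
E
python3 - <<'E'
from h import *
np.set_printoptions(precision=3,suppress=True)
for n in("scene","top"):
    p=read_camera(n); save(p,n+"0.png"); print(n,p["fovy"],np.array(p["world_from_camera"]))
    for t,z in(("cap_red_center",.23),("cap_black_center",.23),("boiler",0),("jug",0),("demijohn",0),("glass_1",0)):
        for r in tip_of(t,p)[:4]: print(t,np.round(r["point"]),round(r["p"],2),atz(p,r["point"],z))
s=get_state(); print(s["tcp_pos"],s["orientation"],s["finger_gap"])
E
```

```text
scene 53.7388256275122 [[ 0.183  0.539 -0.822  1.532]
 [ 0.983 -0.096  0.156 -0.177]
 [ 0.005 -0.837 -0.547  0.852]
 [ 0.     0.     0.     1.   ]]
cap_red_center [264. 256.] 0.77 [ 0.829 -0.159  0.23 ]
cap_red_center [262. 274.] 0.72 [ 0.888 -0.169  0.23 ]
cap_red_center [319. 197.] 0.56 [0.603 0.017 0.23 ]
cap_black_center [359. 185.] 0.78 [0.561 0.148 0.23 ]
boiler [350. 259.] 0.77 [ 0.63   0.112 -0.   ]
boiler [181. 244.] 0.73 [ 0.461 -0.421  0.   ]
jug [148. 270.] 0.89 [ 0.567 -0.51   0.   ]
demijohn [449. 228.] 0.91 [0.533 0.5   0.   ]
glass_1 [199. 230.] 0.95 [ 0.393 -0.366 -0.   ]
glass_1 [179. 246.] 0.86 [ 0.469 -0.425  0.   ]
glass_1 [219. 220.] 0.61 [ 0.345 -0.299  0.   ]
top 45.29884064849021 [[ 0.009 -0.997  0.07   0.393]
 [-1.    -0.01  -0.013  0.022]
 [ 0.013 -0.07  -0.997  1.874]
 [ 0.     0.     0.     1.   ]]
cap_red_center [312. 175.] 0.69 [0.594 0.024 0.23 ]
cap_red_center [357. 155.] 0.53 [ 0.664 -0.131  0.23 ]
cap_red_center [356. 182.] 0.45 [ 0.573 -0.129  0.23 ]
cap_red_center [191. 200.] 0.34 [0.504 0.438 0.23 ]
cap_black_center [275. 188.] 0.66 [0.548 0.15  0.23 ]
jug [443. 190.] 0.63 [ 0.567 -0.492  0.   ]
demijohn [190. 195.] 0.62 [0.536 0.499 0.   ]
glass_1 [392. 245.] 0.79 [ 0.349 -0.29   0.   ]
glass_1 [410. 234.] 0.62 [ 0.394 -0.362  0.   ]
glass_1 [424. 220.] 0.55 [ 0.448 -0.417  0.   ]
[ 0.218 -0.532  0.242] [0.    0.981 0.193 0.   ] 0.08558895125594866
```

View pics/scene0.png

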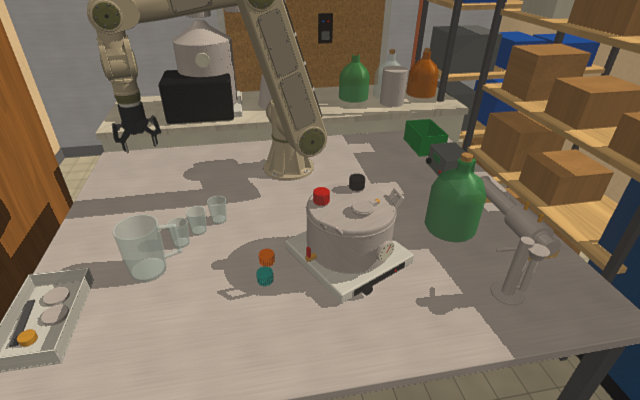

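View pics/top0.png

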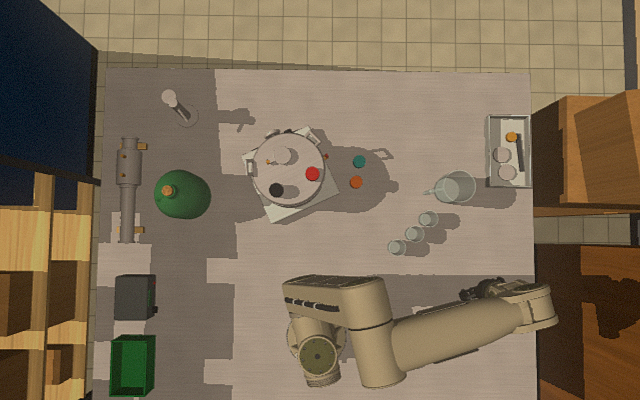

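```bash
python3 -c "
import cv2,numpy as np
a=cv2.imread('pics/scene0.png')[150:300,230:430];b=cv2.imread('pics/top0.png')[110:260,240:440]
cv2.imwrite('pics/crop.png',np.vstack([cv2.resize(x,(800,600),interpolation=2)[:,:] for x in (a,b)])[:, :]) if 0 else cv2.imwrite('pics/crop.png',np.hstack([cv2.resize(x,(400,300),interpolation=2) for x in (a,b)]))"
```

```text
(no output)
```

View pics/crop.png

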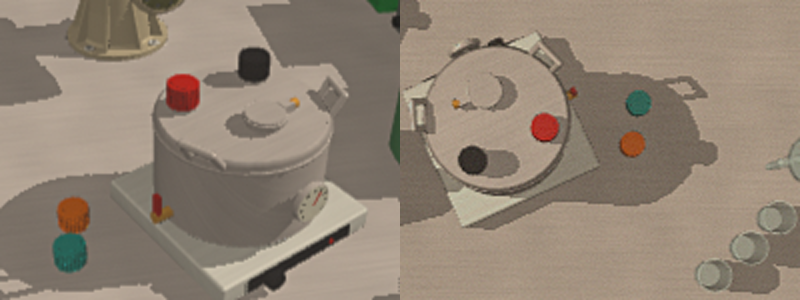

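The red cap (scene 321,196; top 312,174) sits on the right neck of the lid. The look-alikes are the orange (266,257) and teal (264,275) loose caps beside the plate and an orange one in the tray (27,338). I choose the red one on the lid, and the crop confirms it.

```bash
cat >> h.py <<'E'
def redpix(p,near,rad=25):
    h=cv2.cvtColor(p["color"],cv2.COLOR_RGB2HSV); m=((h[...,0]<5)|(h[...,0]>174))&(h[...,1]>170)&(h[...,2]>60)
    ys,xs=np.nonzero(m); k=np.hypot(xs-near[0],ys-near[1])<rad
    return np.array([(xs[k].min()+xs[k].max())/2,(ys[k].min()+ys[k].max())/2]),k.sum()
def move(target):  # tool-frame shift in mm to world point
    s=get_state(); w,x,y,z=s["orientation"]; r=R.from_quat([x,y,z,w])
    return r.inv().apply(np.array(target)-s["tcp_pos"])*1000, r.as_matrix()
def cyl(c,zc):
    a=np.linspace(0,2*np.pi,60); return [[c[0]+.024*np.cos(t),c[1]+.024*np.sin(t),zc+dz] for t in a for dz in(-.018,.018)]
def fit(c,p,zc=.23):
    P=np.array([proj(p,X) for X in cyl(c,zc)]); return (P.min(0)+P.max(0))/2
E
python3 - <<'E'
from h import *
from scipy.optimize import least_squares
np.set_printoptions(precision=4,suppress=True)
S=read_camera("scene");T=read_camera("top")
obs=[(p,redpix(p,n)) for p,n in((S,(321,196)),(T,(312,174)))]
print([o[1] for o in obs])
for ob in ([obs[0]],[obs[1]],obs):
    r=least_squares(lambda c:np.concatenate([fit(c,p)-o[0] for p,o in ob]),[.599,.02]); print(r.x,r.fun)
print(move([r.x[0],r.x[1],.33]))
E
```

```text
[(array([321. , 195.5]), np.int64(220)), (array([316., 167.]), np.int64(147))]
[0.5962 0.0224] [-0.  0.]
[0.6214 0.0097] [-0.  0.]
[0.6141 0.0156] [-1.1055  3.5867 -1.7389  2.1008]
(array([ 574.1731, -356.7157,  -87.7238]), array([[ 0.9254,  0.3791,  0.    ],
       [ 0.3791, -0.9254, -0.0002],
       [-0.    ,  0.0002, -1.    ]]))
```

Emit:
{"op": "jog_arm", "data": {"moves": [{"slide":[0,0,-40],"fingers":0},{"slide":[28,-18,-80],"angular":[0,0,-7]},{"slide":[60,-40,-88],"angular":[0,0,-14]},{"slide":[95,-62,-88],"angular":[0,0,-21]},{"slide":[130,-85,-88],"angular":[0,0,-28]},{"slide":[165,-108,-88],"angular":[0,0,-35]},{"slide":[200,-131,-88],"angular":[0,0,-42]},{"slide":[235,-154,-88],"angular":[0,0,-49]},{"slide":[270,-177,-88],"angular":[0,0,-56]},{"slide":[300,-197,-88],"angular":[0,0,-63]}]}}

```text
schema error: expected keys fingers, slide, angular
```

```bash
python3 - <<'E'
from h import *
from scipy.optimize import least_squares
np.set_printoptions(precision=4,suppress=True)
S=read_camera("scene");T=read_camera("top")
obs=[(p,redpix(p,n,r)) for p,n,r in((S,(321,196),20),(T,(312,174),12))]
print([o[1] for o in obs])
for ob in ([obs[0]],[obs[1]],obs):
    r=least_squares(lambda c:np.concatenate([fit(c,p)-o[0] for p,o in ob]),[.599,.02]); print(r.x,r.fun)
print(move([r.x[0],r.x[1],.33]),get_state()["tcp_pos"],get_state()["joint_pos"],get_state()["clock"])
E
```

```text
[(array([321. , 195.5]), np.int64(225)), (array([312. , 173.5]), np.int64(143))]
[0.5962 0.0224] [-0.  0.]
[0.5987 0.0232] [-0.  0.]
[0.5979 0.0226] [0.1726 0.2987 0.1637 0.2362]
(array([ 561.8394, -369.3182,  -87.7239]), array([[ 0.9254,  0.3791,  0.    ],
       [ 0.3791, -0.9254, -0.0001],
       [-0.    ,  0.0002, -1.    ]])) [ 0.218  -0.5321  0.2423] [-1.3216  0.3132  0.0461  1.3036 -0.      1.4312] 0.9
```

Emit:
{"op": "jog_arm", "data": {"moves": [{"slide":[0,0,-40],"fingers":0,"angular":[0,0,0]},{"slide":[28,-18,-80],"angular":[0,0,-7],"fingers":0},{"slide":[60,-40,-88],"angular":[0,0,-14],"fingers":0},{"slide":[95,-62,-88],"angular":[0,0,-21],"fingers":0},{"slide":[130,-85,-88],"angular":[0,0,-28],"fingers":0},{"slide":[165,-108,-88],"angular":[0,0,-35],"fingers":0},{"slide":[200,-131,-88],"angular":[0,0,-42],"fingers":0},{"slide":[235,-154,-88],"angular":[0,0,-49],"fingers":0},{"slide":[270,-177,-88],"angular":[0,0,-56],"fingers":0},{"slide":[300,-197,-88],"angular":[0,0,-63],"fingers":0}], "squeeze": 40}}

```text
clock: 1.73
tcp_pos: [0.4209, -0.2354, 0.3306]
orientation: [0.0, 0.734, 0.679, 0.0]
wrist_force: [1.0, -1.2, -0.2]
finger_gap: 0.0852
grip_force: 0.0
```

```bash
python3 - <<'E'
from h import *
np.set_printoptions(precision=4,suppress=True)
s=get_state();print(move([.598,.0226,.33]),s["tcp_pos"],s["joint_pos"],s["clock"])
E
```

```text
(array([270.8145, 156.8139,   0.5792]), array([[ 0.0767,  0.9971,  0.0007],
       [ 0.9971, -0.0767, -0.0006],
       [-0.0006,  0.0007, -1.    ]])) [ 0.4209 -0.2354  0.3306] [-0.6766  0.12    0.015   1.4648 -0.0001  0.971 ] 1.7333
```

Emit:
{"op": "jog_arm", "data": {"moves": [{"slide":[30,18,0],"fingers":0,"angular":[0,0,-5]},{"slide":[60,35,0],"fingers":0,"angular":[0,0,-10]},{"slide":[95,55,0],"fingers":0,"angular":[0,0,-15]},{"slide":[130,75,0],"fingers":0,"angular":[0,0,-20]},{"slide":[165,95,0],"fingers":0,"angular":[0,0,-25]},{"slide":[200,115,0],"fingers":0,"angular":[0,0,-27]},{"slide":[235,136,0],"fingers":0,"angular":[0,0,-27]},{"slide":[260,151,0],"fingers":0,"angular":[0,0,-27]},{"slide":[271,157,0],"fingers":0,"angular":[0,0,-27]},{"slide":[271,157,0],"fingers":0,"angular":[0,0,-27]}]}}

```text
clock: 2.57
tcp_pos: [0.6, 0.0224, 0.3294]
orientation: [-0.0, 0.556, 0.831, -0.0]
wrist_force: [-0.0, 0.0, -0.6]
finger_gap: 0.0856
grip_force: 0.0
```

```bash
python3 - <<'E'
from h import *
np.set_printoptions(precision=4,suppress=True)
s=get_state();print(move([.598,.0226,.229]),s["tcp_pos"],s["joint_pos"],s["clock"])
S=read_camera("scene"); cv2.imwrite("pics/s1.png",cv2.resize(S["color"][80:280,220:480,::-1],(780,600)))
E
```

```text
(array([  0.8648,  -1.6876, 100.3751]), array([[-0.3826,  0.9239, -0.0008],
       [ 0.9239,  0.3826,  0.0004],
       [ 0.0006, -0.0006, -1.    ]])) [0.6    0.0224 0.3294] [-0.0965  0.3631  0.328   1.5365  0.0003  1.0818] 2.5667
```

View pics/s1.png

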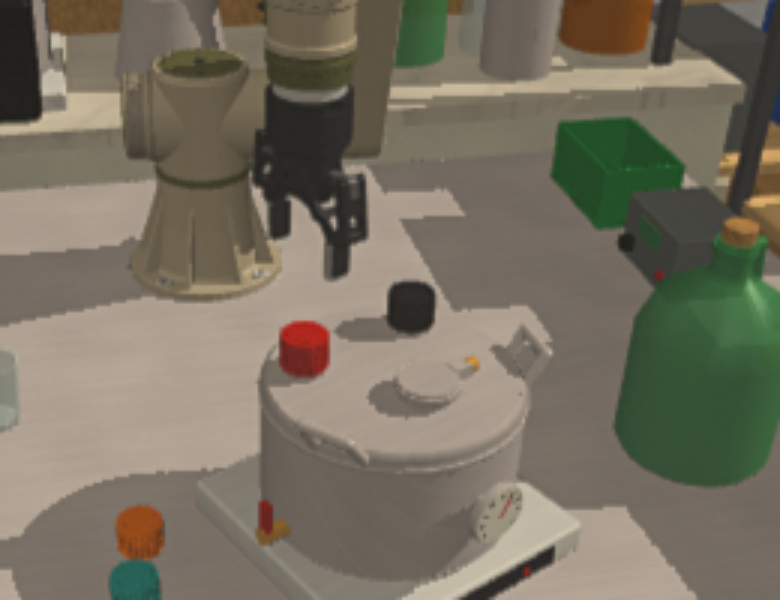

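The gripper, still open, hangs straight above the red cap (crop 304,345), clear of the other things. I descend.

Emit:
{"op": "jog_arm", "data": {"moves": [{"slide":[1,-2,20],"fingers":0,"angular":[0,0,0]},{"slide":[1,-2,40],"fingers":0,"angular":[0,0,0]},{"slide":[1,-2,55],"fingers":0,"angular":[0,0,0]},{"slide":[1,-2,70],"fingers":0,"angular":[0,0,0]},{"slide":[1,-2,80],"fingers":0,"angular":[0,0,0]},{"slide":[1,-2,90],"fingers":0,"angular":[0,0,0]},{"slide":[1,-2,95],"fingers":0,"angular":[0,0,0]},{"slide":[1,-2,100],"fingers":0,"angular":[0,0,0]},{"slide":[1,-2,100],"fingers":0,"angular":[0,0,0]},{"slide":[1,-2,100],"fingers":0,"angular":[0,0,0]}]}}

```text
clock: 3.45
tcp_pos: [0.5968, 0.02, 0.2306]
orientation: [0.0, 0.557, 0.83, 0.0]
wrist_force: [-0.1, -1.3, 0.4]
finger_gap: 0.0853
grip_force: 0.0
```

```bash
python3 - <<'E'
from h import *
S=read_camera("scene"); T=read_camera("top")
c=lambda p,x,y:cv2.resize(p["color"][y-50:y+50,x-65:x+65,::-1],(390,300))
cv2.imwrite("pics/s2.png",np.hstack([c(S,321,190),c(T,312,174)]))
E
```

```text
(no output)
```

View pics/s2.png

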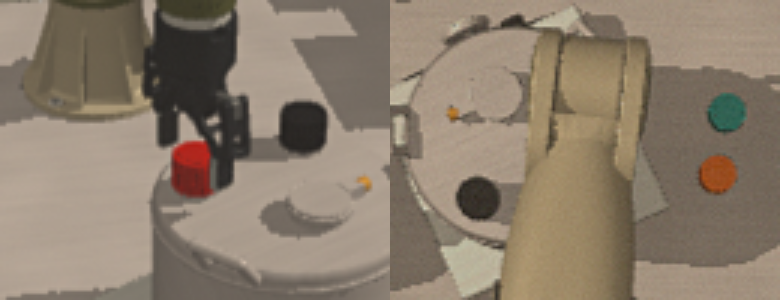

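The cap stands between the open fingers (crop 192,168). I close on it.

Emit:
{"op": "jog_arm", "data": {"moves": [{"slide":[0,2,0],"fingers":0,"angular":[0,0,0]},{"slide":[0,2,0],"fingers":0.3,"angular":[0,0,0]},{"slide":[0,2,0],"fingers":0.5,"angular":[0,0,0]},{"slide":[0,2,0],"fingers":1,"angular":[0,0,0]},{"slide":[0,2,0],"fingers":1,"angular":[0,0,0]},{"slide":[0,2,0],"fingers":1,"angular":[0,0,0]},{"slide":[0,2,0],"fingers":1,"angular":[0,0,0]},{"slide":[0,2,0],"fingers":1,"angular":[0,0,0]},{"slide":[0,2,0],"fingers":1,"angular":[0,0,0]}], "squeeze": 40}}

```text
clock: 4.3
tcp_pos: [0.5987, 0.0209, 0.2307]
orientation: [0.0, 0.557, 0.83, 0.0]
wrist_force: [0.1, -0.4, 2.5]
finger_gap: 0.0466
grip_force: 41.1
```

```bash
python3 -c "
from h import *
s=get_state();print(s)"
```

```text
{'clock': 4.3, 'joint_pos': array([-9.90529604e-02,  3.63140190e-01,  8.85149915e-02,  1.29543725e+00,
        1.73534220e-05,  1.08296110e+00]), 'qvel': array([-0.00039647, -0.00051468,  0.00022419,  0.00091373,  0.00076482,
       -0.00016371]), 'tau': array([-3.25004049e-01, -4.87895286e+01,  2.85595465e+01, -1.10493614e-01,
       -1.37701007e-01, -4.26219776e-03]), 'tcp_pos': array([0.5987266 , 0.02089875, 0.23065241]), 'orientation': array([3.19326451e-04, 5.57197481e-01, 8.30379932e-01, 1.80971400e-04]), 'wrist_force': array([ 0.06259696, -0.44266797,  2.4831511 ]), 'ft_torque': array([ 0.15111964,  0.03877601, -0.06706364]), 'grip_force': 41.11035883426666, 'finger_gap': 0.046619160137760095}
```

Emit:
{"op": "jog_arm", "data": {"moves": [{"slide":[0,0,0],"fingers":1,"angular":[0,0,-3]},{"slide":[0,0,0],"fingers":1,"angular":[0,0,-6]},{"slide":[0,0,0],"fingers":1,"angular":[0,0,-9]},{"slide":[0,0,0],"fingers":1,"angular":[0,0,-12]},{"slide":[0,0,0],"fingers":1,"angular":[0,0,-15]},{"slide":[0,0,0],"fingers":1,"angular":[0,0,-15]}]}}

```text
clock: 4.8
tcp_pos: [0.5999, 0.0201, 0.2306]
orientation: [0.002, 0.444, 0.896, 0.0]
wrist_force: [5.1, -1.8, 1.5]
finger_gap: 0.0469
grip_force: 41.5
```

```bash
python3 -c "
from h import *
s=get_state();print(s)"
```

```text
{'clock': 4.8, 'joint_pos': array([-9.97356354e-02,  3.63593546e-01,  8.91556107e-02,  1.29344838e+00,
       -8.79963956e-04,  8.21348534e-01]), 'qvel': array([-0.00049529, -0.0017563 ,  0.00142889,  0.00112974,  0.00302961,
        0.06631087]), 'tau': array([  2.08547384, -50.07502556,  27.33388782,   1.73386909,
         0.37490018,  -1.31848779]), 'tcp_pos': array([0.59987444, 0.02011576, 0.23064731]), 'orientation': array([1.51664642e-03, 4.44433838e-01, 8.95810389e-01, 1.02006423e-04]), 'wrist_force': array([ 5.14352939, -1.82242187,  1.48381156]), 'ft_torque': array([-0.29972524, -0.8392292 , -0.86843992]), 'grip_force': 41.50977909564972, 'finger_gap': 0.04685813285149837}
```

Anticlockwise met a torque of 0.87 N m with the cap likely slipping, so it looks like a stop. I try the other way and compare.

Emit:
{"op": "jog_arm", "data": {"moves": [{"slide":[0,0,0],"fingers":1,"angular":[0,0,3]},{"slide":[0,0,0],"fingers":1,"angular":[0,0,7]},{"slide":[0,0,0],"fingers":1,"angular":[0,0,11]},{"slide":[0,0,0],"fingers":1,"angular":[0,0,15]},{"slide":[0,0,0],"fingers":1,"angular":[0,0,19]},{"slide":[0,0,0],"fingers":1,"angular":[0,0,23]},{"slide":[0,0,0],"fingers":1,"angular":[0,0,27]},{"slide":[0,0,0],"fingers":1,"angular":[0,0,31]}]}}

```text
clock: 5.47
tcp_pos: [0.5983, 0.0198, 0.2306]
orientation: [0.001, 0.669, 0.743, -0.001]
wrist_force: [-0.5, -3.8, 4.3]
finger_gap: 0.0471
grip_force: 41.7
```

```bash
python3 -c "
from h import *
s=get_state();print(s)"
```

```text
{'clock': 5.4667, 'joint_pos': array([-0.09981406,  0.36315675,  0.08832849,  1.29612786, -0.00227864,
        1.36649498]), 'qvel': array([-1.17392684e-03, -1.19198814e-03, -1.52350803e-03,  2.22280618e-03,
       -3.59195464e-04,  8.29293962e-01]), 'tau': array([  2.25594431, -48.44786167,  28.54346752,  -0.28033602,
         1.12199944,  -0.80469791]), 'tcp_pos': array([0.59829051, 0.01982098, 0.2305669 ]), 'orientation': array([ 6.09895165e-04,  6.69216474e-01,  7.43066623e-01, -9.65641336e-04]), 'wrist_force': array([-0.47588225, -3.75957999,  4.28651365]), 'ft_torque': array([-0.78552507,  0.19586403,  0.10318681]), 'grip_force': 41.66608929634094, 'finger_gap': 0.04705695630963984}
```

Clockwise it turns easily (0.10 N m after 31°), so the thread is reversed. I go on clockwise by 65°.

Emit:
{"op": "jog_arm", "data": {"moves": [{"slide":[0,0,0],"fingers":1,"angular":[0,0,6]},{"slide":[0,0,0],"fingers":1,"angular":[0,0,12]},{"slide":[0,0,0],"fingers":1,"angular":[0,0,18]},{"slide":[0,0,0],"fingers":1,"angular":[0,0,25]},{"slide":[0,0,0],"fingers":1,"angular":[0,0,32]},{"slide":[0,0,0],"fingers":1,"angular":[0,0,39]},{"slide":[0,0,0],"fingers":1,"angular":[0,0,46]},{"slide":[0,0,0],"fingers":1,"angular":[0,0,53]},{"slide":[0,0,0],"fingers":1,"angular":[0,0,60]},{"slide":[0,0,0],"fingers":1,"angular":[0,0,65]}]}}

```text
clock: 6.3
tcp_pos: [0.5954, 0.0205, 0.2306]
orientation: [-0.0, 0.964, 0.266, -0.003]
wrist_force: [-9.2, -1.7, 8.9]
finger_gap: 0.0465
grip_force: 42.0
```

```bash
python3 -c "
from h import *
s=get_state();print(s)"
```

```text
{'clock': 6.3, 'joint_pos': array([-9.94628412e-02,  3.61996436e-01,  8.66440223e-02,  1.30092018e+00,
       -1.61156050e-03,  2.50306623e+00]), 'qvel': array([ 5.60527239e-05, -2.20127945e-03,  5.32021117e-05,  3.19411513e-03,
        4.05278068e-03,  9.94478453e-01]), 'tau': array([  0.54290632, -45.34889102,  30.63744307,  -3.88019085,
         0.66671055,  -0.60070574]), 'tcp_pos': array([0.59544017, 0.02050873, 0.23057186]), 'orientation': array([-2.36041581e-04,  9.63891163e-01,  2.66281202e-01, -2.84445158e-03]), 'wrist_force': array([-9.17197069, -1.67430321,  8.85701788]), 'ft_torque': array([-0.27527954,  1.80372588,  0.08756684]), 'grip_force': 41.99756383895874, 'finger_gap': 0.046476162698971535}
```

Emit:
{"op": "jog_arm", "data": {"moves": [{"slide":[0,0,0],"fingers":1,"angular":[0,0,0]},{"slide":[0,0,-2],"fingers":1,"angular":[0,0,0]},{"slide":[0,0,-4],"fingers":1,"angular":[0,0,0]},{"slide":[0,0,-6],"fingers":1,"angular":[0,0,0]},{"slide":[0,0,-6],"fingers":1,"angular":[0,0,0]}], "squeeze": 50}}

```text
clock: 6.72
tcp_pos: [0.5956, 0.0209, 0.2345]
orientation: [-0.001, 0.963, 0.269, -0.004]
wrist_force: [-5.9, -0.9, -2.5]
finger_gap: 0.0463
grip_force: 51.9
```

Emit:
{"op": "jog_arm", "data": {"moves": [{"slide":[0,0,-3],"fingers":1,"angular":[0,0,0]},{"slide":[0,0,-6],"fingers":1,"angular":[0,0,0]},{"slide":[0,0,-9],"fingers":1,"angular":[0,0,0]},{"slide":[0,0,-12],"fingers":1,"angular":[0,0,0]},{"slide":[0,0,-12],"fingers":1,"angular":[0,0,0]}]}}

```text
clock: 7.13
tcp_pos: [0.5985, 0.0213, 0.2485]
orientation: [-0.0, 0.963, 0.27, 0.0]
wrist_force: [-1.7, 1.2, -0.8]
finger_gap: 0.0466
grip_force: 52.0
```

```bash
python3 - <<'E'
from h import *
print(get_state())
S=read_camera("scene"); cv2.imwrite("pics/s3.png",cv2.resize(S["color"][120:240,240:400,::-1],(640,480)))
E
```

```text
{'clock': 7.1333, 'joint_pos': array([-9.87994822e-02,  3.59300032e-01,  1.26351335e-01,  1.33811997e+00,
        7.26129703e-04,  2.49704110e+00]), 'qvel': array([ 0.00212174, -0.00261035,  0.0012111 , -0.01412823,  0.00348319,
       -0.00184035]), 'tau': array([-9.82124917e-01, -5.04645073e+01,  3.07821643e+01, -7.29354043e-01,
       -3.81966149e-01,  2.79837119e-02]), 'tcp_pos': array([0.59848961, 0.02127946, 0.24845649]), 'orientation': array([-3.87729302e-04,  9.62999724e-01,  2.69502099e-01,  4.98280063e-06]), 'wrist_force': array([-1.68711127,  1.16181395, -0.79061813]), 'ft_torque': array([0.24714679, 0.42959939, 0.06516096]), 'grip_force': 51.97740375995636, 'finger_gap': 0.04661217916010299}
```

View pics/s3.png

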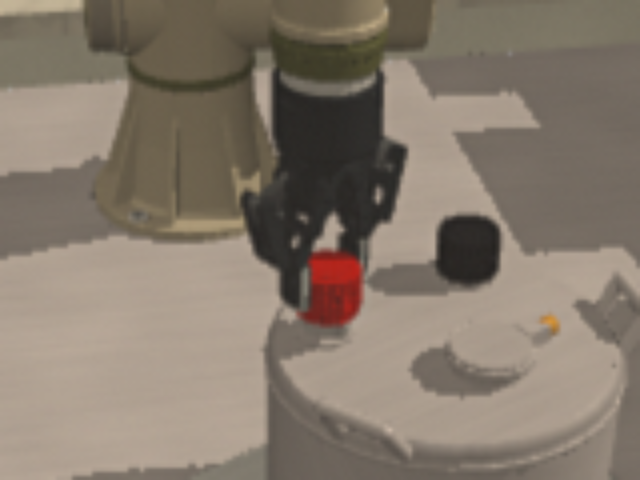

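The cap (crop 330,287) has come up with the gripper and the neck's foot shows below it at (332,335). I lift another 82 mm.

Emit:
{"op": "jog_arm", "data": {"moves": [{"slide":[0,0,-5],"fingers":1,"angular":[0,0,0]},{"slide":[0,0,-12],"fingers":1,"angular":[0,0,0]},{"slide":[0,0,-24],"fingers":1,"angular":[0,0,0]},{"slide":[0,0,-38],"fingers":1,"angular":[0,0,0]},{"slide":[0,0,-52],"fingers":1,"angular":[0,0,0]},{"slide":[0,0,-66],"fingers":1,"angular":[0,0,0]},{"slide":[0,0,-76],"fingers":1,"angular":[0,0,0]},{"slide":[0,0,-82],"fingers":1,"angular":[0,0,0]},{"slide":[0,0,-82],"fingers":1,"angular":[0,0,0]},{"slide":[0,0,-82],"fingers":1,"angular":[0,0,0]}]}}

```text
clock: 8.02
tcp_pos: [0.599, 0.0208, 0.3307]
orientation: [0.0, 0.963, 0.27, 0.001]
wrist_force: [0.0, -0.7, -0.2]
finger_gap: 0.0467
grip_force: 52.0
```

```bash
python3 - <<'E'
from h import *
print(get_state())
S=read_camera("scene"); cv2.imwrite("pics/s4.png",cv2.resize(S["color"][80:240,220:433,::-1],(799,600)))
E
```

```text
{'clock': 8.0167, 'joint_pos': array([-9.91010710e-02,  3.59107812e-01,  3.25479614e-01,  1.53565195e+00,
       -1.90906671e-04,  2.49671601e+00]), 'qvel': array([ 2.89575547e-04,  9.67098030e-03, -2.81440112e-02, -5.27745836e-03,
        1.70828183e-03,  1.57432192e-05]), 'tau': array([ 2.48487876e-02, -5.19544494e+01,  3.09305298e+01,  8.76627420e-02,
       -4.56208245e-04,  6.24358581e-04]), 'tcp_pos': array([0.59900552, 0.02078179, 0.33072618]), 'orientation': array([3.64467686e-04, 9.62996354e-01, 2.69513337e-01, 6.71548596e-04]), 'wrist_force': array([ 0.01857968, -0.74559475, -0.17943676]), 'ft_torque': array([-0.00600005,  0.0256586 ,  0.02756963]), 'grip_force': 51.99976623058319, 'finger_gap': 0.04669400937228852}
```

View pics/s4.png

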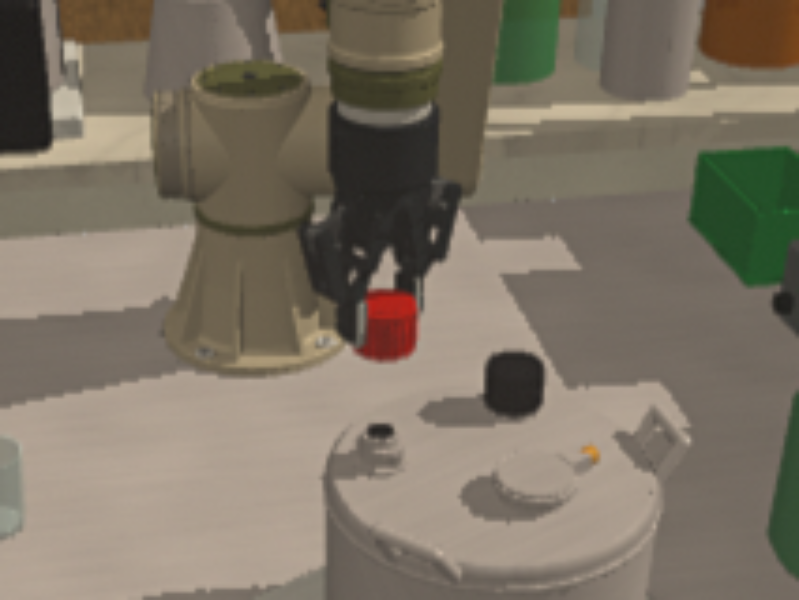

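The open neck shows at (380,440), and the red cap hangs level in the gripper at (387,325). The black cap is untouched. I let the arm settle, then hand in.

Emit:
{"op": "jog_arm", "data": {"moves": [{"slide":[0,0,0],"fingers":1,"angular":[0,0,0]},{"slide":[0,0,0],"fingers":1,"angular":[0,0,0]},{"slide":[0,0,0],"fingers":1,"angular":[0,0,0]},{"slide":[0,0,0],"fingers":1,"angular":[0,0,0]}]}}

```text
clock: 8.4
tcp_pos: [0.5984, 0.0209, 0.3298]
orientation: [-0.0, 0.963, 0.27, -0.0]
wrist_force: [-1.3, 0.0, -0.4]
finger_gap: 0.0467
grip_force: 52.0
```

```bash
python3 -c "
from workcell import *
print(hand_in())"
```

```text
the job is handed in; nothing more can be done
None
```

I unscrewed the red cap clockwise (the neck has a reversed thread) and handed the job in with the gripper holding it level about 10 cm above where it sat; the black cap is still shut and nothing else was touched.

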